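# Close down the landing hot plate

## Task

First turn the heat switch clockwise past its click to off. Then slide every pot on the hob, without lifting it, so that it stands centred in the ring of its own colour with the end of its side handle over that ring's white dot. Once all the pots are parked, lay the black trivet flat inside the red rectangle on the warming strip, lengthwise along it, and leave everything else where it stands.

Things in the scene. Friction and masses are not known exactly. Their poses are not given: they have to be found in the camera images.
- pot_red: red saucepan, lid fixed on, 0.25-0.5 kg, may be absent: 80 mm across, lid top at 51 mm height. On the lid a black bar grip 46 mm long (x), 14 mm thick (y), top at 81 mm; pinch its thickness from above. Black side handle, 16 mm wide, along +x at 33 mm height, ending 90 mm from the centre. Origin: centre of the underside; z up
- ring_red: red painted ring, flush with the glass hob and always there, even if its pot is absent: 128 mm outside and 112 mm inside diameter. Origin: its centre, at work-surface height; x points to its white dot
- dot_red (a point): centre of the white dot (28 mm across) painted just outside the red ring, 90 mm from the ring's centre along its +x
- pot_blue: blue tall pan, lid fixed on, 0.25-0.5 kg, may be absent: 76 mm across, lid top at 56 mm height. On the lid a black bar grip 46 mm long (x), 14 mm thick (y), top at 86 mm; pinch its thickness from above. Black side handle, 16 mm wide, along +x at 38 mm height, ending 90 mm from the centre. Origin: centre of the underside; z up
- ring_blue: blue painted ring, flush with the glass hob and always there, even if its pot is absent: 128 mm outside and 112 mm inside diameter. Origin: its centre, at work-surface height; x points to its white dot
- dot_blue (a point): centre of the white dot (28 mm across) painted just outside the blue ring, 90 mm from the ring's centre along its +x
- pot_yellow: yellow low skillet, lid fixed on, 0.25-0.5 kg, may be absent: 88 mm across, lid top at 42 mm height. On the lid a black bar grip 46 mm long (x), 14 mm thick (y), top at 72 mm; pinch its thickness from above. Black side handle, 16 mm wide, along +x at 24 mm height, ending 90 mm from the centre. Origin: centre of the underside; z up
- ring_yellow: yellow painted ring, flush with the glass hob and always there, even if its pot is absent: 128 mm outside and 112 mm inside diameter. Origin: its centre, at work-surface height; x points to its white dot
- dot_yellow (a point): centre of the white dot (28 mm across) painted just outside the yellow ring, 90 mm from the ring's centre along its +x
- pot_green: green slim coffee pot, lid fixed on, 0.25-0.5 kg, may be absent: 68 mm across, lid top at 61 mm height. On the lid a black bar grip 46 mm long (x), 14 mm thick (y), top at 91 mm; pinch its thickness from above. Black side handle, 16 mm wide, along +x at 43 mm height, ending 90 mm from the centre. Origin: centre of the underside; z up
- ring_green: green painted ring, flush with the glass hob and always there, even if its pot is absent: 128 mm outside and 112 mm inside diameter. Origin: its centre, at work-surface height; x points to its white dot
- dot_green (a point): centre of the white dot (28 mm across) painted just outside the green ring, 90 mm from the ring's centre along its +x
- iron: silver steam iron standing on its heel, 210 mm high; a bystander. Origin: centre of the underside
- button_dish: white ceramic button dish, 100 mm across, 35 mm high; a bystander. Origin: centre of the underside
- cup: small blue coffee cup, 64 mm across, 55 mm high; a bystander. Origin: centre of the underside
- spool_a: orange thread spool, 40 mm across, 60 mm high; a bystander. Origin: centre of the underside
- coffee_tin: brass coffee tin, 80 mm across, 120 mm high; a bystander. Origin: centre of the underside
- switch (a joint): heat switch, a rotary knob on a grey base at one side of the hob; radians, growing clockwise seen from above: 0 is heat on, about 1.15 is off (end stop 1.2). An over-centre click resists up to 0.13 N m, must be passed at 0.6 and then snaps on to its off position
- switch_grip (a point): point on the knob's axis at the height to grip. The knob is a bar grip lying along this frame's x (turns with the knob), pinch it across from above along y and turn
- trivet: black hard silicone trivet, a ribbed slab 50 (x) by 150 (y) by 16 mm (z), 150 g, beside the hob; can be gripped across its 50 mm width. Origin: centre of the underside
- hot_spot (a point): centre of the red outlined rectangle (inside 82 mm along x, 174 mm along y) in the middle of the hob's grey warming strip, at work-surface height; the trivet belongs here with its y along this y (either way round)
- hob: black glass hob set flush in the oak shelf, 420 (x) by 700 (y) mm: grey warming strip nearest the robot (its centre line at x = -100 mm), coloured rings in the far half. Origin: 30 mm nearer the robot than its centre, at work-surface height
Mind the look-alikes: they are no part of the job. There is more than one size of the pot_yellow; the one meant has the size given above.

How it is judged:
On the way, in this order (a step that is already met when the one before it is completed fails the run):
1. the heat switch is turned past its click to off (over 0.95 rad) (value of joint switch above 0.95 rad), for 0.2 s.
2. every pot present is parked: within 18 mm of its ring's centre, handle's centre line passing within 25 mm of the white dot's centre (horizontal distance between pot_red and ring_red below 0.018 m and x of dot_red in the frame of pot_red above 0.06 m and y of dot_red in the frame of pot_red between -0.025 and 0.025 m and height (world z) of each of pot_red, pot_blue, pot_yellow, pot_green below 0.006 m and angle between each of pot_red, pot_blue, pot_yellow, pot_green's own z axis and vertical below 0.1 rad and horizontal distance between pot_blue and ring_blue below 0.018 m and x of dot_blue in the frame of pot_blue above 0.06 m and y of dot_blue in the frame of pot_blue between -0.025 and 0.025 m and horizontal distance between pot_yellow and ring_yellow below 0.018 m and x of dot_yellow in the frame of pot_yellow above 0.06 m and y of dot_yellow in the frame of pot_yellow between -0.025 and 0.025 m and horizontal distance between pot_green and ring_green below 0.018 m and x of dot_green in the frame of pot_green above 0.06 m and y of dot_green in the frame of pot_green between -0.025 and 0.025 m), for 0.2 s.
3. the trivet lies flat on the hot spot, within 25 mm and 0.22 rad (horizontal distance between trivet and hot_spot below 0.025 m and angle between the y axis of trivet and the y axis of hot_spot, either way round below 0.22 rad and height (world z) of trivet below 0.006 m and angle between trivet's own z axis and vertical below 0.1 rad), for 0.2 s.
At the end, for the whole second after the job is handed in: Switch off (over 0.95 rad); every pot present upright within 18 mm of the centre of the ring of its colour, handle's centre line passing within 25 mm of the white dot's centre; trivet flat within 25 mm of the hot spot's centre and 0.22 rad of its long direction; all at rest and released (all of step 2 and all of step 3 and value of joint switch above 0.95 rad and linear speed of each of pot_red, pot_blue, pot_yellow, pot_green, trivet below 0.02 m/s); the robot touches nothing.
It fails at once if a pot is lifted off the surface (its underside over 20 mm high) (height (world z) of any of pot_red, pot_blue, pot_yellow, pot_green above 0.02 m).
It fails at once if a pot is tipped by more than 0.5 rad (angle between any of pot_red, pot_blue, pot_yellow, pot_green's own z axis and vertical above 0.5 rad).
It fails at once if a bystander (iron, dish, cup, spool, tin) is shifted by more than 40 mm (distance of any of iron, button_dish, cup, spool_a, coffee_tin from where it was at the start of the episode above 0.04 m).
Of pot_red, pot_blue, pot_yellow, pot_green only 3 to 4 are there at a start; the rules pass over those that are not, and their reading is None.
At some moment in a run one of pot_red, pot_blue, pot_yellow, pot_green, trivet may be knocked a few centimetres aside while the robot is not near it.
Once in a run the grip may slacken for a moment while it holds something.
It also fails if it takes over 210 s, if anything falls off the work surface, if the arm or the gripper's body presses on something with over 40 N, if the wrist force passes 120 N, or if a joint passes its speed limit or range.

## Robot

A 7-joint arm with a two-finger parallel gripper is mounted at the origin on the work surface. World frame = base frame: x ahead of the robot, y to its left, z up, the work surface at z = 0. Lengths are in m, angles in rad, forces in N, time in s.
With the tool pointing down it reaches from about 0.375 to 0.925 m from the base axis. Payload 3.1 kg.
Tool frame: the origin (TCP) lies midway between the tips of the shut fingers; the grasp point (between the pads) lies 19 mm behind it; z points along the fingers, y is the line along which they close (so a half turn about z gives the same grasp; the last joint's range is limited). The gripper opens to 85 mm and grips with 20 to 120 N. Pads are 22 mm wide; open, the fingers measure 114 mm over their backs; the gripper's body (76 mm by 85 mm) begins 54 mm behind the grasp point. The pads swing forward as they close: fully open they stand 13 mm farther back than shut.
Start: joints at [-0.098, 0.383, 0.044, 1.598, -0.018, 1.161, -0.05], TCP at [0.65, 0, 0.231] pointing down, gripper open.
Joint ranges: [-2.61, 2.61], [-0.41, 2.15], [-1.48, 1.57], [0, 2.5], [-1.57, 4.71], [0.05, 1.97], [-2.85, 2.85]. Speed limits (rad/s): [2.79, 2.79, 3.14, 3.14, 3.14, 3.14, 3.14].

## Interface

Orientations are given as [roll, pitch, yaw] about the fixed x, y, z axes, in that order (R = Rz(yaw) Ry(pitch) Rx(roll)).
In Python, from cell import bot, cams gives the robot as it stands.
- The arm moves only by the tool move_arm, never from a script. Its argument "targets" is a list of rows, each a list of 5 numbers: the finger opening in mm, from 0 to 85.4, then the shift along the tool's x, y, z in mm, then the turn about the tool's z in degrees. In form: [[grip, dx, dy, dz, roll], ...]. A call has 1 to 10 rows; each row is the pose to reach, as a shift and turn from the pose commanded when the call began, along the tool's axes at that moment; what a row does not reach only later rows make up. A row lasts 1/8 s, in which the tool goes at most 62.5 mm and 10.7 degrees, less where a joint would pass 70% of its speed; a pose out of reach is approached as far as the arm can. A call with a gripper value outside its range is refused whole. The fingers move at their own pace and stop on an object; "newtons" is the grip in N (left out, the last holds). Time passes only in rows, so rows that repeat a pose let the fingers close. It gives the time, the measured TCP pose, the force, the opening and the grip force at its end, in the units of the state.
- bot.observe(): the state, without advancing time (a new reading comes with each control period).
- cams.snapshot(name): name is "scene" or "side" or "wrist"; returns (picture, depth): 400x640x3 uint8, red, green, blue; 400x640 float32, m along the optical axis (not along the pixel's ray), 0 where there is no reading.
- cams.camera_params(name): a dict with "mtx" (3x3 intrinsics, pixels), "origin" and "attitude" of the camera in the world. Camera axes: x right, y down, z forward; pixel columns grow to the right and rows downward; lengths in m; the calibration is good to about 2 mm. A picture is of the moment at which its call begins: read the wrist's pose just before it. camera_params takes no time and is no camera call; for the wrist camera it gives the pose at the moment of the call.
- bot.finish_job(): hands the job in; it is judged then, once.
The state is a dict: "t": time; "joint_pos": joint angles; "joint_vel": joint speeds; "joint_torque": joint torques, N m; "tool_pos": TCP position; "tcp_rot": TCP orientation; "force": force on the tool from outside, world axes, zero at the start; "wrist_torque": the same for the moment, N m; "opening": finger opening in m; "grip_force": force on a finger pad.
Only numpy, scipy, OpenCV 4.12 (cv2) and the standard library are available. Lean on these libraries where they do the work, as an engineer would, in place of code of your own. Each camera call takes 0.05 s, during which the arm holds its last target. There are 200 camera calls.

## Working session

There is one attempt and no reset: what is moved stays moved. The work goes in short steps, Python scripts to look and compute and a tool call to move; the robot and the scene stay as the last step left them, time stands still between calls to the robot, and variables do not carry over. Pictures are saved under pics/ and viewed, at most 14 in all, crops included, and the job is handed in when it is done.

Besides the shell and the picture viewer there is one more tool, called after "Emit:" as name(argument=value, ...), one argument or row to a line, values as JSON. move_arm: Moves the arm, as the interface text tells. Its arguments: {"type":"object","properties":{"targets":{"type":"array","items":{"type":"array","items":{"type":"number"}}},"newtons":{"type":"number"}},"required":["targets"]}

```bash
ls; mkdir -p pics; python3 - <<'E'
from cell import bot,cams
import cv2,numpy as np
print(bot.observe())
for n in ("scene","side"):
    p,d=cams.snapshot(n); cv2.imwrite(f"pics/{n}0.png",p[:,:,::-1]); np.save(f"pics/{n}0.npy",d)
    c=cams.camera_params(n); print(n,c)
E
```

```text
pics
{'t': 0.0, 'joint_pos': array([-0.09779603,  0.38384491,  0.04384524,  1.5995896 , -0.01789177,
        1.16114859, -0.04990418]), 'joint_vel': array([ 0.00162499, -0.00177995, -0.00184453, -0.00231631,  0.00040095,
       -0.00100514, -0.00191761]), 'joint_torque': array([-8.41360106e-04, -4.33466363e+01,  1.02427706e+00, -2.49513745e+01,
        1.06121189e-02,  1.12996699e-02, -5.17373280e-06]), 'tool_pos': array([ 6.49066107e-01, -1.77172627e-05,  2.29873664e-01]), 'tcp_rot': array([-3.13899923e+00,  1.51845525e-04,  1.57086070e+00]), 'force': array([ 0.62056279,  0.79795382, -0.01046729]), 'wrist_torque': array([ 0.0173583 ,  0.05326719, -0.0031275 ]), 'grip_force': 0.0, 'opening': 0.08530069315839937}
scene {'mtx': array([[392.82666269,   0.        , 315.25369899],
       [  0.        , 392.82666269, 200.15402358],
       [  0.        ,   0.        ,   1.        ]]), 'origin': array([0.91130079, 0.66875978, 0.87298618]), 'attitude': array([-2.37211204,  0.01227562,  2.57154259])}
side {'mtx': array([[511.34367687,   0.        , 315.37967392],
       [  0.        , 511.34367687, 191.33262329],
       [  0.        ,   0.        ,   1.        ]]), 'origin': array([-0.06488343, -0.99909662,  1.30465003]), 'attitude': array([-2.39937889, -0.00809933, -0.49843191])}
```

View pics/scene0.png

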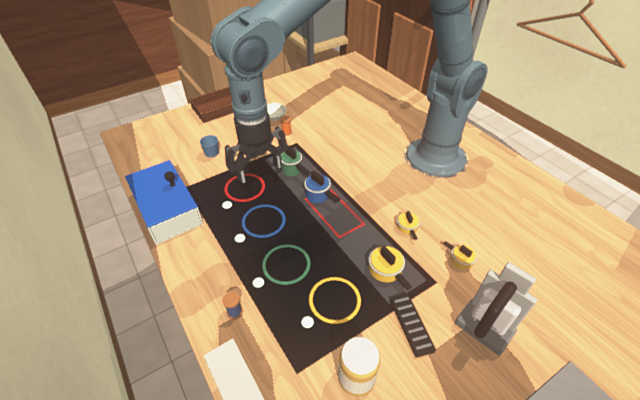

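View pics/side0.png

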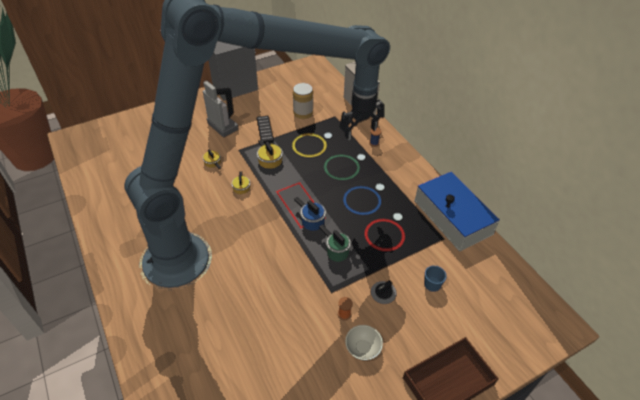

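Both pictures show the red pot absent. In the scene view, green is at (291,160), blue at (317,187) and yellow at (387,262). The two small yellow pots off the hob are look-alikes. The trivet is at (413,323). The switch knob is at (384,290) in the side view.

```bash
cat > h.py <<'E'
from cell import bot,cams
import cv2,numpy as np
from scipy.spatial.transform import Rotation as R
def snap(n):
    c=cams.camera_params(n); p,d=cams.snapshot(n); return p,d,c
def cloud(p,d,c):
    K=c["mtx"]; v,u=np.mgrid[:400,:640]
    X=np.stack([(u-K[0,2])/K[0,0]*d,(v-K[1,2])/K[1,1]*d,d],-1)
    W=X@R.from_euler('xyz',c["attitude"]).as_matrix().T+c["origin"]
    W[d<=0]=np.nan; return W
def ortho(p,c,z,x0,x1,y0,y1,s=1000):
    # top-down picture of plane z: rows = x (far up), cols = y (left is +y)
    K=c["mtx"];Rm=R.from_euler('xyz',c["attitude"]).as_matrix()
    xs=np.arange(x1,x0,-1/s);ys=np.arange(y1,y0,-1/s)
    X,Y=np.meshgrid(xs,ys,indexing='ij')
    Q=(np.stack([X,Y,np.full_like(X,z)],-1)-c["origin"])@Rm
    u=K[0,0]*Q[...,0]/Q[...,2]+K[0,2];v=K[1,1]*Q[...,1]/Q[...,2]+K[1,2]
    return cv2.remap(p,u.astype(np.float32),v.astype(np.float32),cv2.INTER_LINEAR)
H={'red':((0,6),(174,180)),'blue':((100,125),),'yellow':((20,32),),'green':((45,90),)}
def cmask(p,name,smin=90,vmin=40):
    h=cv2.cvtColor(p,cv2.COLOR_RGB2HSV)
    m=np.zeros(p.shape[:2],bool)
    for a,b in H[name]: m|=(h[...,0]>=a)&(h[...,0]<=b)
    return m&(h[...,1]>smin)&(h[...,2]>vmin)
def circ(x,y):
    A=np.c_[2*x,2*y,np.ones_like(x)];s=np.linalg.lstsq(A,x*x+y*y,rcond=None)[0]
    return s[0],s[1],np.sqrt(s[2]+s[0]**2+s[1]**2)
E
python3 - <<'E'
from h import *
for n in("scene","side"):
    p,d,c=snap(n)
    W=cloud(p,d,c)
    np.savez(f"pics/{n}.npz",p=p,d=d,W=W)
    o=ortho(p,c,0.0,0.25,0.9,-0.55,0.65,640)
    cv2.imwrite(f"pics/o_{n}.png",o[:,:,::-1])
    for k in H:
        m=cmask(p,k)&(W[...,2]<0.012)&(W[...,0]>.3)&(W[...,0]<.95)&(abs(W[...,1])<.45)
        lab,L,st,_=cv2.connectedComponentsWithStats(m.astype(np.uint8))
        for i in range(1,lab):
            if st[i,4]>60:
                P=W[L==i]; print(n,k,st[i],'ring',np.round(circ(P[:,0],P[:,1]),4),'z',np.round(np.median(P[:,2]),4))
        # tops
        m=cmask(p,k)&(W[...,2]>0.012)&(W[...,2]<.07)&(W[...,0]>.2)&(W[...,0]<.95)&(abs(W[...,1])<.6)
        lab,L,st,_=cv2.connectedComponentsWithStats(m.astype(np.uint8))
        for i in range(1,lab):
            if st[i,4]>40:
                P=W[L==i]; print(n,k,'BODY',st[i],np.round(np.median(P,0),3),'ztop',np.round(np.percentile(P[:,2],95),3))
E
```

```text
scene red [224 173  42  30 381] ring [ 0.622  -0.2247  0.0608] z 0.0006
scene red [304 188  62  51 357] ring [0.4428 0.0278 0.0735] z -0.0003
scene blue [242 204  44  34 361] ring [ 0.6366 -0.0645  0.0604] z 0.0002
scene blue BODY [306 176  22  14 166] [ 0.457 -0.059  0.055] ztop 0.057
scene blue BODY [306 191  21  10 125] [ 0.469 -0.037  0.027] ztop 0.039
scene yellow [291 122  74  69 372] ring [ 0.4041 -0.2196  0.1607] z -0.001
scene yellow [213 148  13  24 132] ring [ 0.6104 -0.3841  0.0415] z -0.0009
scene yellow [179 160  25  24 271] ring [ 0.7363 -0.3919  0.0364] z -0.0004
scene yellow [381 206  14  16  88] ring [0.3132 0.1135 0.0168] z -0.0016
scene yellow [190 228  12  11  79] ring [ 0.8211 -0.1274  0.0123] z -0.0006
scene yellow [173 237  23  42 254] ring [ 0.8698 -0.0632  0.0473] z -0.0007
scene yellow [417 239  31  34 175] ring [0.322  0.2955 0.0353] z -0.0018
scene yellow [197 240  25  27 307] ring [ 0.8155 -0.0428  0.0273] z -0.0007
scene yellow [157 244  29  48 490] ring [ 0.9273 -0.0578  0.0458] z -0.0007
scene yellow [309 278  52  45 396] ring [0.6083 0.2651 0.06  ] z
[... 1165 characters left out ...]
red [364 218  42  34 446] ring [ 0.6216 -0.2232  0.0608] z 0.0026
side blue [343 186  39  29 294] ring [ 0.6358 -0.0635  0.0603] z 0.0027
side blue BODY [303 203  21  17 193] [ 0.434 -0.076  0.057] ztop 0.066
side blue BODY [302 219  22  11 112] [ 0.425 -0.1    0.028] ztop 0.041
side blue BODY [426 267  19  23 193] [ 0.642 -0.447  0.039] ztop 0.056
side yellow [292 133  35  25 299] ring [0.608  0.2654 0.0603] z 0.003
side yellow BODY [258 144  23  17 265] [0.436 0.255 0.044] ztop 0.055
side yellow BODY [203 151  17  15 155] [0.248 0.341 0.031] ztop 0.041
side yellow BODY [259 159  23   8  73] [0.429 0.222 0.02 ] ztop 0.031
side yellow BODY [232 175  18  18 199] [0.293 0.174 0.03 ] ztop 0.049
```

View pics/o_side.png

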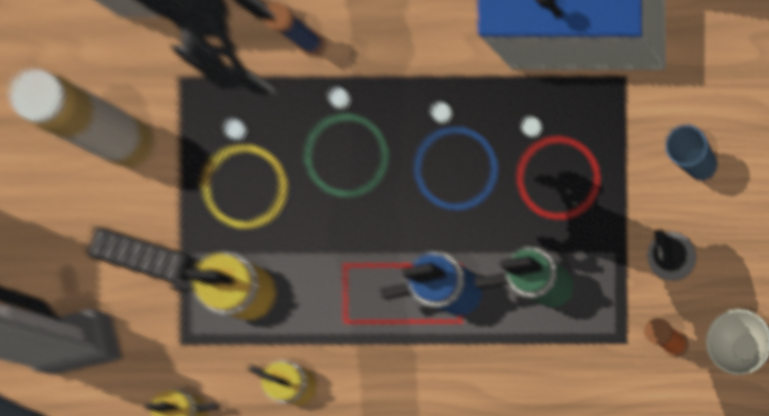

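View pics/o_scene.png

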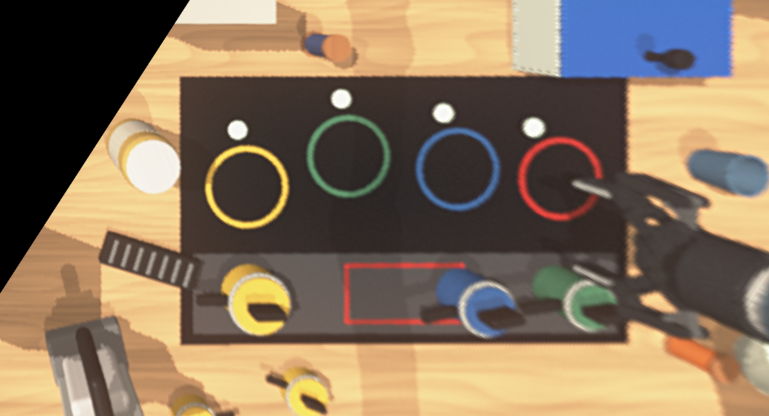

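Both orthos rectify cleanly. The dots are at scene-ortho (237,130), (341,99), (443,113) and (534,127), and every pot handle points roughly +y. Next come the precise numbers.

```bash
cat > pots.py <<'E'
from h import *
LID={'red':.051,'blue':.056,'yellow':.042,'green':.061};RAD={'red':40,'blue':38,'yellow':44,'green':34}
def rings():
    out={}
    for n in("scene","side"):
        p,d,c=snap(n); o=ortho(p,c,0.,.54,.82,-.32,.36)
        g=o.min(2)>150
        nb,L,st,ce=cv2.connectedComponentsWithStats(g.astype(np.uint8))
        dots=[(.82-ce[i,1]/1000,.36-ce[i,0]/1000) for i in range(1,nb) if 300<st[i,4]<1500]
        for k in H:
            m=cmask(o,k,80,40); nb,L,st,_=cv2.connectedComponentsWithStats(m.astype(np.uint8))
            i=1+np.argmax(st[1:,4]); r,q=np.nonzero(L==i); cx,cy,rr=circ(.82-r/1000,.36-q/1000)
            e=min(dots,key=lambda t:abs(np.hypot(t[0]-cx,t[1]-cy)-.09)) if dots else (0,0)
            print(n,k,'ring',np.round([cx,cy,rr],4),'dot',np.round(e,4),'dist',round(np.hypot(e[0]-cx,e[1]-cy),3),'yaw',round(np.degrees(np.arctan2(e[1]-cy,e[0]-cx)),1))
def pot(k,cams_=("scene","side"),box=(.36,.75,-.32,.4)):
    z=LID[k]+.030
    for n in cams_:
        p,d,c=snap(n); W=cloud(p,d,c)
        near=cmask(p,k,80,30)&(abs(W[...,2]-LID[k])<.008)&(W[...,0]>box[0])&(W[...,0]<box[1])&(W[...,1]>box[2])&(W[...,1]<box[3])
        P=W[near]; 
        if len(P)<15: print(n,k,'few',len(P)); continue
        m0=np.median(P,0)
        P=P[np.hypot(*(P-m0)[:,:2].T)<.06]
        mid=(P[:,:2].max(0)+P[:,:2].min(0))/2; ext=P[:,:2].max(0)-P[:,:2].min(0)
        x0,y0=mid; o=ortho(p,c,z,x0-.06,x0+.06,y0-.06,y0+.06)
        dk=(o.max(2)<60).astype(np.uint8); 
        D=np.hypot(W[...,0]-x0,W[...,1]-y0)
        B=W[(D<.05)&(W[...,2]>z-.009)&(W[...,2]<z+.012)]
        b=B[:,:2].mean(0); u,s,vt=np.linalg.svd(B[:,:2]-b,full_matrices=False)
        hz=LID[k]-.018
        Hn=W[(D>.055)&(D<.09)&(abs(W[...,2]-hz)<.012)&(p.max(2)<90)]
        hd=Hn[:,:2].mean(0)-mid if len(Hn) else (0,0)
        print(n,k,'lid',np.round(mid,3),'ext',np.round(ext,3),'bar',np.round(b,4),len(B),'yaw',round(np.degrees(np.arctan2(vt[0,1],vt[0,0])),1),'len',np.round(np.ptp((B[:,:2]-b)@vt[0]),3),'handle yaw',round(np.degrees(np.arctan2(hd[1],hd[0])),1),len(Hn))
E
python3 - <<'E'
from pots import *
rings()
for k in('blue','yellow','green'): pot(k)
p,d,c=snap('side');W=cloud(p,d,c)
S=W[270:305,365:405]; q=p[270:305,365:405]
m=(S[...,2]>.012); P=S[m]; print('sw',np.round(np.percentile(P,[2,50,98],axis=0),3))
T=P[P[:,2]>P[:,2].max()-.012]; b=T.mean(0);vt=np.linalg.svd(T[:,:2]-b[:2],full_matrices=False)[2]; print(np.round(b,3),vt[0],np.ptp((T-b)[:,:2]@vt[0]))
E
```

```text
scene red ring [ 0.6217 -0.2252  0.0608] dot [ 0.7014 -0.1833] dist 0.09 yaw 27.8
scene blue ring [ 0.6365 -0.0647  0.0603] dot [ 0.7238 -0.0425] dist 0.09 yaw 14.3
scene yellow ring [0.6085 0.2652 0.06  ] dot [0.6975 0.2796] dist 0.09 yaw 9.1
scene green ring [0.6566 0.1067 0.0597] dot [0.7461 0.1175] dist 0.09 yaw 6.9
side red ring [ 0.6228 -0.2217  0.0606] dot [ 0.7026 -0.1799] dist 0.09 yaw 27.7
side blue ring [ 0.6377 -0.0615  0.0604] dot [ 0.7251 -0.0392] dist 0.09 yaw 14.4
side yellow ring [0.6095 0.2689 0.0609] dot [0.6985 0.2833] dist 0.09 yaw 9.2
side green ring [0.6589 0.1089 0.0592] dot [0.7475 0.1207] dist 0.089 yaw 7.6
scene blue lid [ 0.444 -0.066] ext [0.069 0.069] bar [ 0.447  -0.0637] 62 yaw 104.7 len 0.046 handle yaw 163.4 94
side blue lid [ 0.442 -0.068] ext [0.067 0.072] bar [ 0.4417 -0.0714] 69 yaw -77.1 len 0.047 handle yaw 132.8 71
scene yellow lid [0.443 0.261] ext [0.085 0.085] bar [0.4463 0.2643] 102 yaw 90.3 len 0.044 handle yaw 87.0 84
side yellow lid [0.445 0.264] ext [0.086 0.098] bar [0.4418 0.2556] 51 yaw -89.4 len 0.046 handle yaw 79.6 37
scene green few 0
side green lid [ 0.45  -0.216] ext [0.055 0.051] bar [ 0.4508 -0.2179] 77 yaw -82.8 len 0.049 handle yaw 97.4 52
sw [[ 0.472 -0.426  0.013]
 [ 0.494 -0.407  0.024]
 [ 0.521 -0.378  0.049]]
[ 0.496 -0.403  0.046] [-0.98767872 -0.1564952 ] 0.05005543309213049
```

Emit:
move_arm(
  targets=[
    [60, -40, -20, 0, 8],
    [60, -90, -40, 0, 17],
    [60, -140, -55, 0, 26],
    [60, -190, -75, 0, 35],
    [60, -240, -95, 0, 44],
    [60, -290, -115, 0, 53],
    [60, -340, -135, 0, 62],
    [60, -390, -150, 0, 71],
    [60, -400, -153, 0, 81],
    [60, -400, -153, 0, 81],
  ],
)

```text
t: 1.9
tool_pos: [0.496, -0.4015, 0.2313]
tcp_rot: [3.141, 0.0, 0.156]
force: [0.7, -0.2, -0.6]
opening: 0.0602
grip_force: 0.0
```

```bash
python3 - <<'E'
from pots import *
s=bot.observe();print(s['tool_pos'],s['tcp_rot'],s['joint_pos'],s['t'])
p,d,c=snap('wrist');print(c);cv2.imwrite('pics/w1.png',p[:,:,::-1])
W=cloud(p,d,c)
m=(W[...,2]>.03)&(W[...,2]<.07)&(abs(W[...,0]-.495)<.05)&(abs(W[...,1]+.4)<.05)
T=W[m];print(len(T),np.percentile(T[:,2],[5,50,95]));T=T[T[:,2]>np.percentile(T[:,2],95)-.006]
b=T.mean(0);vt=np.linalg.svd(T[:,:2]-b[:2],full_matrices=False)[2]; print(b,np.degrees(np.arctan2(vt[0,1],vt[0,0])),np.ptp((T-b)[:,:2]@vt.T,axis=0))
E
```

```text
[ 0.49602052 -0.40152299  0.23132435] [3.14099084e+00 4.95187738e-04 1.55989578e-01] [ 0.26127934  0.38252814  0.45121207  1.64523132 -0.17805207  1.15476905
 -0.65848557] 1.9
{'mtx': array([[321.91558352,   0.        , 321.87500794],
       [  0.        , 321.91558352, 202.53905928],
       [  0.        ,   0.        ,   1.        ]]), 'origin': array([ 0.57049187, -0.3900412 ,  0.37421699]), 'attitude': array([ 2.83869268e+00, -2.14258222e-03, -1.41508798e+00])}
620 [0.04150398 0.04401463 0.04543018]
[ 0.49810259 -0.40145721  0.04391753] -172.25480477131381 [0.04866626 0.01401063]
```

View pics/w1.png

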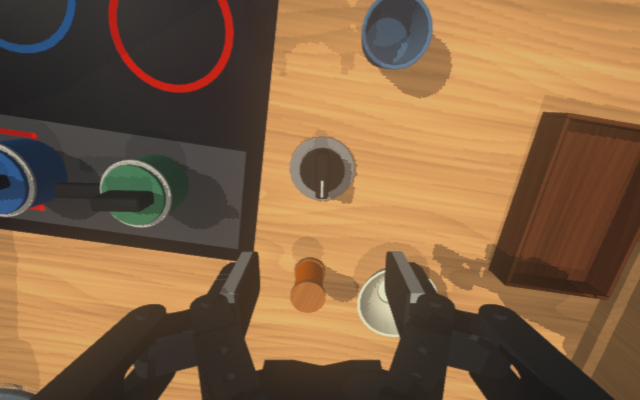

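The wrist view shows the knob at (322,170), with its bar along the tool's x as wanted, and the spool at (308,285) clear of the fingers. I'll descend, pinch and turn.

Emit:
move_arm(
  targets=[
    [50, 2, 0, 60, 1],
    [50, 2, 0, 120, 1],
    [50, 2, 0, 165, 1],
    [50, 2, 0, 190, 1],
    [50, 2, 0, 202, 1],
    [50, 2, 0, 202, 1],
    [0, 2, 0, 202, 1],
    [0, 2, 0, 202, 1],
    [0, 2, 0, 202, 1],
    [0, 2, 0, 202, 1],
  ],
  newtons=50,
)

```text
t: 3.2
tool_pos: [0.5002, -0.401, 0.0311]
tcp_rot: [3.139, -0.003, 0.139]
force: [0.6, -0.8, 5.5]
opening: 0.0125
grip_force: 52.5
```

Emit:
move_arm(
  targets=[
    [0, 0, 0, -2, 9],
    [0, 0, 0, -2, 18],
    [0, 0, 0, -2, 27],
    [0, 0, 0, -2, 36],
    [0, 0, 0, -2, 45],
    [0, 0, 0, -2, 54],
    [0, 0, 0, -2, 63],
    [0, 0, 0, -2, 66],
    [0, 0, 0, -2, 66],
    [0, 0, 0, -2, 66],
  ],
)

```text
t: 4.45
tool_pos: [0.499, -0.4034, 0.0313]
tcp_rot: [3.139, -0.007, -1.014]
force: [1.0, -5.8, -5.3]
opening: 0.0129
grip_force: 51.2
```

Emit:
move_arm(
  targets=[
    [50, 0, 0, 0, 0],
    [50, 0, 0, 0, 0],
    [50, 0, 0, -15, 0],
    [50, 0, 0, -60, 0],
    [50, 0, 0, -120, 0],
    [50, 0, 0, -180, 0],
    [50, 0, 0, -200, 0],
    [50, 0, 0, -200, 0],
  ],
)

```text
t: 5.45
tool_pos: [0.4998, -0.4004, 0.2338]
tcp_rot: [-3.139, -0.004, -1.012]
force: [-0.7, 0.9, -0.2]
opening: 0.0497
grip_force: 0.0
```

```bash
python3 - <<'E'
from pots import *
s=bot.observe();print(s['tool_pos'],s['tcp_rot'],s['joint_pos'],s['t'])
p,d,c=snap('wrist')
W=cloud(p,d,c)
m=(W[...,2]>.034)&(W[...,2]<.055)&(abs(W[...,0]-.498)<.035)&(abs(W[...,1]+.4)<.035)
T=W[m]
b=T.mean(0);vt=np.linalg.svd(T[:,:2]-b[:2],full_matrices=False)[2]; print(b,np.degrees(np.arctan2(vt[0,1],vt[0,0])),np.ptp((T-b)[:,:2]@vt.T,axis=0))
for k in('blue','green','yellow'): pot(k)
pot('blue',('wrist',));pot('green',('wrist',))
E
```

```text
[ 0.49984135 -0.40038945  0.23378346] [-3.13896792 -0.00362927 -1.0121232 ] [ 0.00707516  0.45248415  0.79691332  1.65192094 -0.34675397  1.17983217
 -1.69644859] 5.45
[ 0.49794087 -0.40320834  0.04372581] 119.21759613594207 [0.04905607 0.01400717]
scene blue lid [ 0.445 -0.065] ext [0.068 0.067] bar [ 0.4469 -0.0636] 65 yaw 102.7 len 0.045 handle yaw 138.4 96
side blue lid [ 0.442 -0.068] ext [0.07  0.078] bar [ 0.4423 -0.0709] 66 yaw -77.6 len 0.048 handle yaw 173.4 77
scene green few 0
side green lid [ 0.451 -0.217] ext [0.057 0.053] bar [ 0.451  -0.2165] 76 yaw -81.2 len 0.046 handle yaw 97.6 52
scene yellow lid [0.443 0.264] ext [0.086 0.088] bar [0.4464 0.2644] 103 yaw 89.4 len 0.046 handle yaw 87.0 85
side yellow lid [0.445 0.257] ext [0.088 0.087] bar [0.4416 0.2567] 49 yaw -89.9 len 0.052 handle yaw 92.7 28pots.py:29: RuntimeWarning: Mean of empty slice.
  b=B[:,:2].mean(0); u,s,vt=np.linalg.svd(B[:,:2]-b,full_matrices=False)
  ret = um.true_divide(
Traceback (most recent call last):
  File "pots.py", line 33, in pot
    print(n,k,'lid',np.round(mid,3),'ext',np.round(ext,3),'bar',np.round(b,4),len(B),'yaw',round(np.degrees(np.arctan2(vt[0,1],vt[0,0])),1),'len',np.round(np.ptp((B[:,:2]-b)@vt[0]),3),'handle yaw',round(np.degrees(np.arctan2(hd[1],hd[0])),1),len(Hn))
                                                                                                                       ~~^^^^^
IndexError: index 0 is out of bounds for axis 0 with size 0
```

```bash
cat > go.py <<'E'
import sys
from h import *
def go(x,y,z,ty=None):
    s=bot.observe();p=s['tool_pos'];M=R.from_euler('xyz',s['tcp_rot']).as_matrix()
    a=np.degrees(np.arctan2(M[1,1],M[0,1])); d=M.T@(np.array([x,y,z])-p)*1000
    print('t',s['t'],'pos',np.round(p,4),'ty',round(a,1),'q7',round(s['joint_pos'][6],2),'-> d',np.round(d,1),'roll',None if ty is None else round(-(ty-a),1))
if __name__=="__main__": go(*map(float,sys.argv[1:]))
E
python3 go.py .4445 -.067 .2 13
```

```text
t 5.85 pos [ 0.4984 -0.3991  0.2297] ty -148.0 q7 -1.7 -> d [-310.1 -130.3   30.2] roll -161.0
```

Emit:
move_arm(
  targets=[
    [50, -31, -13, 0, -10],
    [50, -62, -26, 0, -20],
    [50, -93, -39, 0, -30],
    [50, -124, -52, 0, -40],
    [50, -155, -65, 0, -50],
    [50, -186, -78, 0, -60],
    [50, -217, -91, 0, -70],
    [50, -248, -104, 0, -80],
    [50, -279, -117, 0, -90],
    [50, -310, -130, 0, -100],
  ],
)

```text
t: 7.1
tool_pos: [0.4444, -0.0671, 0.231]
tcp_rot: [-3.141, 0.0, 0.738]
force: [0.3, 0.3, -0.7]
opening: 0.0501
grip_force: 0.0
```

Emit:
move_arm(
  targets=[
    [50, 0, 0, 0, -10],
    [50, 0, 0, 0, -20],
    [50, 0, 0, 0, -30],
    [50, 0, 0, 0, -40],
    [50, 0, 0, 0, -50],
    [50, 0, 0, 0, -61],
    [50, 0, 0, 0, -61],
  ],
)

```text
t: 7.98
tool_pos: [0.4447, -0.0681, 0.2309]
tcp_rot: [-3.141, -0.0, 1.795]
force: [0.3, 0.2, -0.5]
opening: 0.0496
grip_force: 0.0
```

```bash
python3 - <<'E'
from pots import *
import go
go.go(.4445,-.067,.068,13)
p,d,c=snap('wrist');cv2.imwrite('pics/w2.png',p[:,:,::-1]);W=cloud(p,d,c)
for k,zb,x,y in(('blue',.086,.4445,-.067),('green',.091,.45,-.217)):
    D=np.hypot(W[...,0]-x,W[...,1]-y)
    B=W[(D<.05)&(W[...,2]>zb-.008)&(W[...,2]<zb+.008)]
    if len(B)<20: print(k,len(B));continue
    b=B.mean(0);vt=np.linalg.svd(B[:,:2]-b[:2],full_matrices=False)[2]
    mid=b[:2]+vt.T@((((B[:,:2]-b[:2])@vt.T).max(0)+((B[:,:2]-b[:2])@vt.T).min(0))/2)
    print(k,len(B),b,mid,np.degrees(np.arctan2(vt[0,1],vt[0,0])),np.ptp((B[:,:2]-b[:2])@vt.T,axis=0))
E
```

```text
t 7.975 pos [ 0.4447 -0.0681  0.2309] ty 12.9 q7 0.28 -> d [  1.1   0.2 162.9] roll -0.1
blue 719 [ 0.4416944  -0.06727579  0.08585113] [ 0.44216248 -0.06809522] -77.45427507642673 [0.04550537 0.01380782]
green 534 [ 0.45023185 -0.21128785  0.09074749] [ 0.45058048 -0.21425142] -82.37507438134334 [0.04650478 0.01398355]
```

View pics/w2.png

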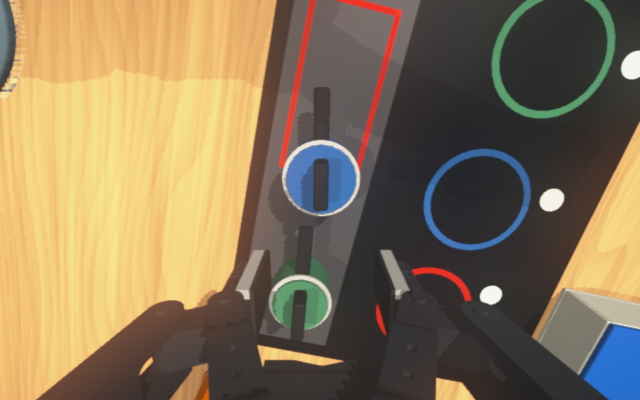

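The wrist view shows the blue pot centred between the fingers at (321,180), with its handle pointing away along +y. I'll lower and pinch.

Emit:
move_arm(
  targets=[
    [50, 0, -2, 50, 0],
    [50, 0, -2, 100, 0],
    [50, 0, -2, 140, 0],
    [50, 0, -2, 163, 0],
    [50, 0, -2, 163, 0],
    [0, 0, -2, 163, 0],
    [0, 0, -2, 163, 0],
    [0, 0, -2, 163, 0],
  ],
  newtons=60,
)

```text
t: 9.02
tool_pos: [0.4444, -0.0684, 0.0696]
tcp_rot: [3.139, 0.0, 1.797]
force: [-0.4, 0.7, 4.5]
opening: 0.0128
grip_force: 59.9
```

```bash
python3 go.py .637 -.063 .068 -75.7
```

```text
t 9.025 pos [ 0.4444 -0.0684  0.0696] ty 13.0 q7 0.44 -> d [-38.  188.9   2.2] roll 88.7
```

Emit:
move_arm(
  targets=[
    [0, -4, 19, 0, 5],
    [0, -8, 38, 0, 14],
    [0, -12, 57, 0, 23],
    [0, -16, 76, 0, 32],
    [0, -20, 95, 0, 42],
    [0, -24, 114, 0, 52],
    [0, -28, 133, 0, 62],
    [0, -32, 152, 0, 72],
    [0, -35, 171, 0, 81],
    [0, -38, 189, 0, 88.5],
  ],
)

```text
t: 10.28
tool_pos: [0.6362, -0.0624, 0.0698]
tcp_rot: [-3.14, 0.0, 0.249]
force: [-3.7, 0.8, 6.9]
opening: 0.0125
grip_force: 60.3
```

```bash
python3 go.py .637 -.063 .068 -75.7
```

```text
t 10.275 pos [ 0.6362 -0.0624  0.0698] ty -75.7 q7 -0.89 -> d [0.6 0.8 1.8] roll -0.0
```

Emit:
move_arm(
  targets=[
    [50, 0, 0, 0, 0],
    [50, 0, 0, 0, 0],
    [50, 0, 0, 0, 0],
    [50, 0, 0, -50, 0],
    [50, 0, 0, -110, 0],
    [50, 0, 0, -160, 0],
    [50, -40, 18, -160, -10],
    [50, -80, 36, -160, -20],
    [50, -120, 56, -160, -30],
    [50, -160, 75, -160, -40],
  ],
)

```text
t: 11.52
tool_pos: [0.4976, -0.1766, 0.2281]
tcp_rot: [-3.141, -0.001, 0.957]
force: [-0.4, -0.7, 1.0]
opening: 0.0502
grip_force: 0.0
```

```bash
python3 go.py .4506 -.2155 .23 7.6
```

```text
t 11.525 pos [ 0.4976 -0.1766  0.2281] ty -35.2 q7 -0.2 -> d [-58.9 -16.   -1.9] roll -42.8
```

Emit:
move_arm(
  targets=[
    [50, -15, -4, 0, -10],
    [50, -30, -8, 0, -20],
    [50, -45, -12, 0, -30],
    [50, -59, -16, 0, -40],
    [50, -59, -16, 0, -43],
    [50, -59, -16, 0, -43],
  ],
)

```text
t: 12.28
tool_pos: [0.4514, -0.2144, 0.2281]
tcp_rot: [3.141, -0.001, 1.7]
force: [-0.2, -0.3, -1.1]
opening: 0.0499
grip_force: 0.0
```

```bash
cat > bar.py <<'E'
from h import *
import sys,go
TOP={'blue':.086,'green':.091,'yellow':.072,'red':.081}
def bar(k,x,y,n='wrist'):
    zb=TOP[k];p,d,c=snap(n);W=cloud(p,d,c)
    D=np.hypot(W[...,0]-x,W[...,1]-y)
    B=W[(D<.05)&(W[...,2]>zb-.008)&(W[...,2]<zb+.008)]
    if len(B)<20: print(k,n,len(B));return
    b=B[:,:2].mean(0);vt=np.linalg.svd(B[:,:2]-b,full_matrices=False)[2];q=(B[:,:2]-b)@vt.T
    mid=b+vt.T@(q.max(0)+q.min(0))/2
    print(k,n,len(B),'mid',np.round(mid,4),'mean',np.round(b,4),'yaw',round(np.degrees(np.arctan2(vt[0,1],vt[0,0])),1),np.round(np.ptp(q,axis=0),3))
E
python3 - <<'E'
from bar import *
go.go(.4506,-.2155,.073,7.6)
bar('green',.4506,-.2155);bar('blue',.637,-.063,'side');bar('blue',.637,-.063,'scene')
E
```

```text
t 12.275 pos [ 0.4514 -0.2144  0.2281] ty 7.4 q7 0.58 -> d [ -1.2  -1.  155.1] roll -0.2
green wrist 738 mid [ 0.4507 -0.2144] mean [ 0.4505 -0.2134] yaw -82.6 [0.045 0.013]
blue side 53 mid [ 0.6434 -0.065 ] mean [ 0.6434 -0.0653] yaw -162.7 [0.047 0.016]
blue scene 78 mid [ 0.6454 -0.0576] mean [ 0.6451 -0.0571] yaw 13.8 [0.047 0.015]
```

Emit:
move_arm(
  targets=[
    [50, 0, -1, 50, 0],
    [50, 0, -1, 100, 0],
    [50, 0, -1, 135, 0],
    [50, 0, -1, 154, 0],
    [50, 0, -1, 154, 0],
    [0, 0, -1, 154, 0],
    [0, 0, -1, 154, 0],
    [0, 0, -1, 154, 0],
  ],
)

```text
t: 13.42
tool_pos: [0.4527, -0.2149, 0.0758]
tcp_rot: [3.139, 0.001, 1.702]
force: [-1.2, 1.1, 4.7]
opening: 0.0123
grip_force: 59.4
```

```bash
python3 go.py .45 .06 .073 ;python3 go.py .6575 .108 .073 -82.9
```

```text
t 13.425 pos [ 0.4527 -0.2149  0.0758] ty 7.5 q7 0.79 -> d [272.9  33.2   2.7] roll None
t 13.425 pos [ 0.4527 -0.2149  0.0758] ty 7.5 q7 0.79 -> d [293.5 245.2   3.3] roll 90.4
```

Emit:
move_arm(
  targets=[
    [0, 27, 3, 0, 0],
    [0, 54, 6, 0, 0],
    [0, 81, 10, 0, 0],
    [0, 108, 13, 0, 0],
    [0, 136, 16, 0, 0],
    [0, 163, 20, 0, 0],
    [0, 190, 23, 0, 0],
    [0, 218, 26, 0, 0],
    [0, 245, 30, 0, 0],
    [0, 273, 33, 0, 0],
  ],
)

```text
t: 14.68
tool_pos: [0.4505, 0.0603, 0.0758]
tcp_rot: [3.138, 0.001, 1.7]
force: [0.2, -3.4, 8.8]
opening: 0.0126
grip_force: 62.4
```

```bash
python3 go.py .6575 .108 .073 -82.9; python3 -c "
from bar import *
bar('green',.45,.06,'side');bar('green',.45,.06,'scene')"
```

```text
t 14.675 pos [0.4505 0.0603 0.0758] ty 7.4 q7 0.12 -> d [ 20.6 211.5   3.6] roll 90.3
green side 54 mid [0.4511 0.0509] mean [0.4495 0.049 ] yaw -168.2 [0.038 0.033]
green scene 81 mid [0.4538 0.0779] mean [0.4546 0.0777] yaw -10.5 [0.042 0.027]
```

Emit:
move_arm(
  targets=[
    [0, 2, 21, 0, 6],
    [0, 4, 42, 0, 15],
    [0, 6, 63, 0, 24],
    [0, 8, 84, 0, 34],
    [0, 10, 105, 0, 44],
    [0, 12, 127, 0, 54],
    [0, 14, 148, 0, 64],
    [0, 16, 169, 0, 74],
    [0, 18, 190, 0, 83],
    [0, 20, 211, 0, 90],
  ],
)

```text
t: 16.02
tool_pos: [0.6554, 0.1083, 0.076]
tcp_rot: [-3.141, 0.001, 0.127]
force: [-3.3, -0.6, 8.0]
opening: 0.0125
grip_force: 62.2
```

```bash
python3 go.py .6575 .108 .073 -82.9
```

```text
t 16.025 pos [0.6554 0.1083 0.076 ] ty -82.7 q7 -1.19 -> d [2.  0.6 3. ] roll 0.2
```

Emit:
move_arm(
  targets=[
    [50, 0, 0, 0, 0],
    [50, 0, 0, 0, 0],
    [50, 0, 0, 0, 0],
    [50, 0, 0, -50, 0],
    [50, 0, 0, -110, 0],
    [50, 0, 0, -155, 0],
    [50, -40, -38, -155, -10],
    [50, -80, -75, -155, -20],
    [50, -120, -112, -155, -30],
    [50, -160, -150, -155, -40],
  ],
)

```text
t: 17.27
tool_pos: [0.4745, 0.2361, 0.2288]
tcp_rot: [-3.14, 0.0, 0.835]
force: [-0.8, 0.9, 0.2]
opening: 0.0498
grip_force: 0.0
```

```bash
python3 go.py .4435 .261 .23 0
```

```text
t 17.275 pos [0.4745 0.2361 0.2288] ty -42.2 q7 -1.08 -> d [ -2.4 -39.7  -1.1] roll -42.2
```

Emit:
move_arm(
  targets=[
    [50, 0, -10, 0, -10],
    [50, -1, -20, 0, -20],
    [50, -2, -30, 0, -30],
    [50, -2, -40, 0, -40],
    [50, -2, -40, 0, -42],
    [50, -2, -40, 0, -42],
  ],
)

```text
t: 18.02
tool_pos: [0.4459, 0.2606, 0.2292]
tcp_rot: [-3.141, -0.0, 1.56]
force: [0.5, -0.3, -0.5]
opening: 0.05
grip_force: 0.0
```

```bash
python3 - <<'E'
from bar import *
go.go(.4435,.261,.054,0)
bar('yellow',.4435,.261)
for n in('side','scene'): bar('green',.6575,.108,n);bar('blue',.637,-.063,n)
p,d,c=snap('wrist');cv2.imwrite('pics/w3.png',p[:,:,::-1])
E
```

```text
t 18.025 pos [0.4459 0.2606 0.2292] ty -0.6 q7 -0.49 -> d [  0.4  -2.4 175.2] roll -0.6
yellow wrist 673 mid [0.4415 0.2609] mean [0.4417 0.2621] yaw -89.9 [0.046 0.014]
green side 53 mid [0.6631 0.1068] mean [0.6618 0.1062] yaw -172.9 [0.05  0.023]
blue side 59 mid [ 0.6415 -0.0655] mean [ 0.6409 -0.0655] yaw -164.7 [0.054 0.019]
green scene 100 mid [0.6659 0.1122] mean [0.6664 0.114 ] yaw 5.4 [0.044 0.015]
blue scene 77 mid [ 0.6451 -0.0586] mean [ 0.6452 -0.0572] yaw 13.8 [0.045 0.016]
```

View pics/w3.png

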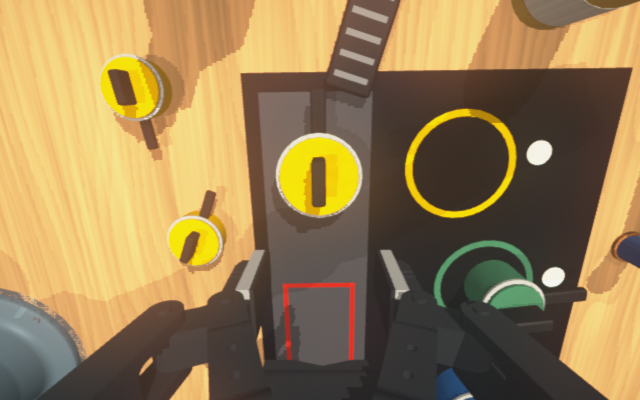

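The wrist view shows the yellow pot at (319,178), with its handle end next to the trivet's corner at (350,85). I'll pinch it, draw it clear along -y, then slide it forward.

Emit:
move_arm(
  targets=[
    [50, 0, -3, 50, 0],
    [50, 0, -3, 100, 0],
    [50, 0, -3, 150, 0],
    [50, 0, -3, 174, 0],
    [50, 0, -3, 174, 0],
    [0, 0, -3, 174, 0],
    [0, 0, -3, 174, 0],
    [0, 0, -3, 174, 0],
  ],
)

```text
t: 19.32
tool_pos: [0.4442, 0.2623, 0.057]
tcp_rot: [3.139, -0.003, 1.562]
force: [0.6, 0.5, 6.4]
opening: 0.0124
grip_force: 61.6
```

Emit:
move_arm(
  targets=[
    [0, -15, 0, 0, 0],
    [0, -30, 0, 0, 0],
    [0, -45, 0, 0, 0],
    [0, -45, 20, 0, 0],
    [0, -45, 40, 0, 8],
    [0, -45, 60, 0, 16],
    [0, -40, 80, 0, 25],
    [0, -30, 100, 0, 35],
    [0, -20, 120, 0, 45],
    [0, -10, 140, 0, 55],
  ],
)

```text
t: 20.58
tool_pos: [0.583, 0.2484, 0.0571]
tcp_rot: [-3.141, 0.002, 0.595]
force: [-5.3, -1.2, 11.2]
opening: 0.0123
grip_force: 62.2
```

```bash
python3 go.py .605 .267 .054 -80.9
```

```text
t 20.575 pos [0.583  0.2484 0.0571] ty -55.9 q7 -0.93 -> d [28.6 -3.   3. ] roll 25.0
```

Emit:
move_arm(
  targets=[
    [0, 10, -1, 0, 9],
    [0, 20, -2, 0, 18],
    [0, 29, -3, 0, 25],
    [0, 29, -3, 0, 25],
    [50, 29, -3, 0, 25],
    [50, 29, -3, 0, 25],
    [50, 29, -3, 0, 25],
    [50, 29, -3, -60, 25],
    [50, 29, -3, -120, 25],
    [85, 29, -3, -175, 25],
  ],
)

```text
t: 21.82
tool_pos: [0.6049, 0.2688, 0.232]
tcp_rot: [-3.142, -0.0, 0.166]
force: [0.3, -0.6, -0.6]
opening: 0.0668
grip_force: 0.0
```

```bash
python3 - <<'E'
from bar import *
import pots
for k,x,y in(('yellow',.609,.267),('green',.6575,.108),('blue',.637,-.063)):
  for n in('side','scene'): bar(k,x,y,n)
pots.pot('yellow');pots.pot('blue');pots.pot('green',('side',))
# trivet: dark, z~.016
for n in('scene','side'):
    p,d,c=snap(n);W=cloud(p,d,c)
    m=(W[...,2]>.008)&(W[...,2]<.024)&(abs(W[...,1]-.41)<.13)&(abs(W[...,0]-.48)<.1)&(cv2.cvtColor(p,cv2.COLOR_RGB2HSV)[...,2]<90)
    nb,L,st,_=cv2.connectedComponentsWithStats(m.astype(np.uint8),connectivity=8)
    L=cv2.morphologyEx(m.astype(np.uint8),cv2.MORPH_CLOSE,np.ones((5,5)));nb,L,st,_=cv2.connectedComponentsWithStats(L);i=1+np.argmax(st[1:,4])
    T=W[(L==i)&(W[...,2]>.008)&(W[...,2]<.024)]
    print(n,len(T),cv2.minAreaRect((T[:,:2]*1000).astype(np.float32)))
go.go(.5,.42,.23,0)
E
```

```text
yellow side 50 mid [0.6067 0.2655] mean [0.6045 0.2632] yaw -167.8 [0.051 0.021]
yellow scene 115 mid [0.6076 0.2703] mean [0.6094 0.271 ] yaw 8.7 [0.046 0.015]
green side 57 mid [0.6623 0.1077] mean [0.661  0.1057] yaw -170.2 [0.05  0.019]
green scene 95 mid [0.666  0.1131] mean [0.6659 0.1137] yaw 5.2 [0.044 0.015]
blue side 61 mid [ 0.6415 -0.0635] mean [ 0.6408 -0.0656] yaw -164.1 [0.05  0.016]
blue scene 79 mid [ 0.645  -0.0581] mean [ 0.6455 -0.0575] yaw 14.2 [0.045 0.016]
scene yellow lid [0.606 0.268] ext [0.087 0.087] bar [0.609  0.2709] 117 yaw 9.0 len 0.047 handle yaw 11.4 94
side yellow lid [0.606 0.267] ext [0.087 0.09 ] bar [0.6044 0.2629] 55 yaw -168.7 len 0.052 handle yaw 8.0 27
scene blue lid [ 0.644 -0.06 ] ext [0.069 0.072] bar [ 0.6456 -0.0568] 84 yaw 13.2 len 0.046 handle yaw 16.7 71
side blue lid [ 0.642 -0.06 ] ext [0.074 0.076] bar [ 0.6407 -0.0655] 62 yaw -164.7 len 0.047 handle yaw 12.3 36
side green lid [0.664 0.108] ext [0.056 0.054] bar [0.6615 0.1058] 58 yaw -171.7 len 0.049 handle yaw 5.9 32
scene 1238 ((498.89697265625, 420.18377685546875), (149.02818298339844, 50.60712432861328), 70.48242950439453)
side 320 ((500.0113220214844, 404.71868896484375), (164.77215576171875, 65.094482421875), 71.597900390625)
t 22.475 pos [0.6047 0.2689 0.2294] ty -80.5 q7 -1.43 -> d [ -78.3 -166.3   -0.6] roll -80.5
```

All three pots are parked within about 7 mm and 3°. The trivet is at (0.499, 0.420) with its long axis at 70.5°. Next I'll get the hot spot and move over the trivet.

```bash
python3 - <<'E'
from h import *
for n in('scene','side'):
    p,d,c=snap(n);o=ortho(p,c,0.,.36,.53,-.12,.2)
    m=cmask(o,'red',80,60);nb,L,st,_=cv2.connectedComponentsWithStats(m.astype(np.uint8));i=1+np.argmax(st[1:,4]);r,q=np.nonzero(L==i)
    print(n,len(r),cv2.minAreaRect(np.c_[530-r,200-q].astype(np.float32)))
E
python3 go.py .499 .42 .2 -19.5
```

```text
scene 863 ((483.8203430175781, 86.4510726928711), (28.897733688354492, 65.29793548583984), 20.67442512512207)
side 5799 ((442.5, 21.5), (193.0, 99.0), 90.0)
t 22.575 pos [0.6049 0.2689 0.2299] ty -80.5 q7 -1.43 -> d [ -79.5 -166.5   29.9] roll -61.0
```

Emit:
move_arm(
  targets=[
    [85, -11, -24, 5, -10],
    [85, -23, -48, 10, -20],
    [85, -34, -72, 15, -30],
    [85, -46, -96, 20, -40],
    [85, -57, -120, 25, -50],
    [85, -68, -144, 30, -60],
    [85, -79, -166, 30, -61],
    [85, -79, -166, 30, -61],
  ],
)

```text
t: 23.58
tool_pos: [0.4977, 0.4228, 0.2]
tcp_rot: [-3.14, -0.001, 1.233]
force: [0.2, -0.0, -0.0]
opening: 0.0848
grip_force: 0.0
```

```bash
python3 - <<'E'
from h import *
import go
p,d,c=snap('wrist');W=cloud(p,d,c);cv2.imwrite('pics/w4.png',p[:,:,::-1])
m=(W[...,2]>.009)&(W[...,2]<.022)&(np.hypot(W[...,0]-.5,W[...,1]-.42)<.11)
L=cv2.morphologyEx(m.astype(np.uint8),cv2.MORPH_OPEN,np.ones((3,3)));nb,L,st,_=cv2.connectedComponentsWithStats(L);i=1+np.argmax(st[1:,4])
T=W[L==i];print(len(T),cv2.minAreaRect((T[:,:2]*1000).astype(np.float32)))
go.go(.499,.42,.007,-19.5)
E
```

```text
6571 ((493.5151062011719, 418.62109375), (149.1601104736328, 50.0220947265625), 72.56552124023438)
t 23.625 pos [0.4992 0.4206 0.2003] ty -19.5 q7 -0.76 -> d [-6.000e-01 -1.000e-01  1.933e+02] roll 0.0
```

View pics/w4.png

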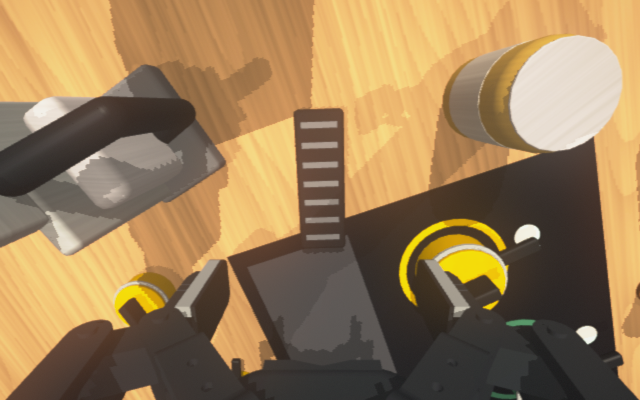

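The trivet lies at (320,180), centred between the open fingers, with the iron and tin well clear. I'll pick it up.

Emit:
move_arm(
  targets=[
    [85, 0, -3, 60, -1.5],
    [85, 0, -3, 120, -1.5],
    [85, 0, -3, 165, -1.5],
    [85, 0, -3, 185, -1.5],
    [85, 0, -3, 193, -1.5],
    [85, 0, -3, 193, -1.5],
    [30, 0, -3, 193, -1.5],
    [30, 0, -3, 193, -1.5],
    [30, 0, -3, 193, -1.5],
    [30, 0, -3, 193, -1.5],
  ],
  newtons=60,
)

```text
t: 24.88
tool_pos: [0.4981, 0.4218, 0.0094]
tcp_rot: [3.14, -0.003, 1.257]
force: [-0.7, -0.0, 7.0]
opening: 0.0474
grip_force: 61.9
```

Emit:
move_arm(
  targets=[
    [30, 0, 0, -15, 0],
    [30, 0, 0, -40, 0],
    [30, 0, 0, -70, 0],
    [30, 0, 0, -100, 0],
    [30, 0, 0, -100, 0],
  ],
)

```text
t: 25.5
tool_pos: [0.4995, 0.4221, 0.1117]
tcp_rot: [3.138, -0.007, 1.256]
force: [0.4, 0.4, -1.7]
opening: 0.0474
grip_force: 62.1
```

```bash
python3 go.py .442 .02 .1 0
```

```text
t 25.5 pos [0.4995 0.4221 0.1117] ty -18.0 q7 -0.68 -> d [-400.2   69.7    9.3] roll -18.0
```

Emit:
move_arm(
  targets=[
    [30, -40, 7, 0, -2],
    [30, -80, 14, 0, -4],
    [30, -120, 21, 0, -6],
    [30, -160, 28, 0, -8],
    [30, -200, 35, 0, -10],
    [30, -240, 42, 0, -12],
    [30, -280, 49, 0, -14],
    [30, -320, 56, 0, -16],
    [30, -360, 63, 0, -18],
    [30, -400, 70, 0, -18],
  ],
)

```text
t: 26.75
tool_pos: [0.4388, 0.0173, 0.107]
tcp_rot: [-3.141, -0.0, 1.571]
force: [0.6, -0.1, -0.6]
opening: 0.0474
grip_force: 62.1
```

```bash
python3 - <<'E'
from h import *
import go
p,d,c=snap('side');cv2.imwrite('pics/s5.png',p[:,:,::-1][90:290,200:460].repeat(3,0).repeat(3,1)[:600,:780])
go.go(.442,.02,.01,0)
E
```

```text
t 26.8 pos [0.4371 0.011  0.1068] ty -0.4 q7 0.12 -> d [ 9.3  5.  96.8] roll -0.4
```

View pics/s5.png

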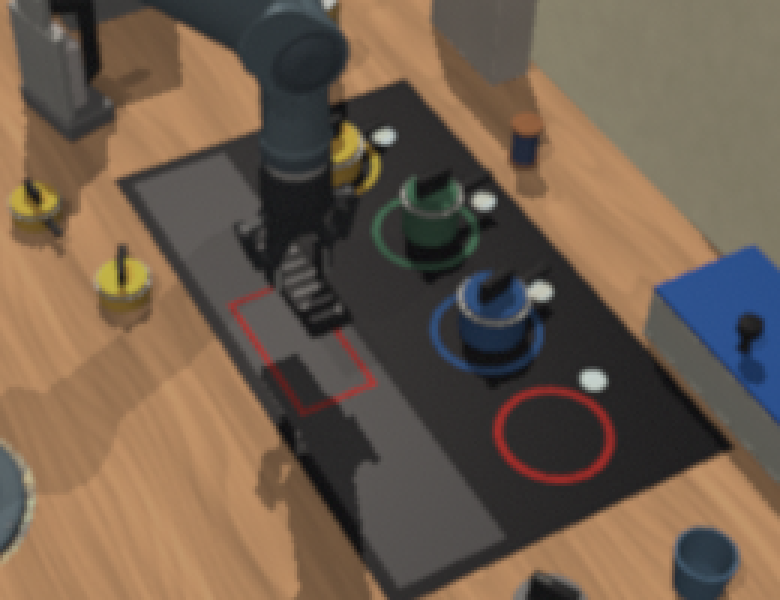

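The trivet is held, hanging above the red rectangle at (300,350) in the crop, and the pots sit in their rings. I'll descend partway, then correct.

Emit:
move_arm(
  targets=[
    [30, 0, 0, 30, 0],
    [30, 0, 0, 60, 0],
    [30, 0, 0, 75, 0],
    [30, 0, 0, 75, 0],
    [30, 0, 0, 75, 0],
  ],
)

```text
t: 27.42
tool_pos: [0.4402, 0.0187, 0.0327]
tcp_rot: [3.141, -0.0, 1.571]
force: [0.3, 0.0, -1.1]
opening: 0.0476
grip_force: 62.2
```

```bash
python3 go.py .442 .02 .01 0
```

```text
t 27.425 pos [0.4402 0.0187 0.0327] ty -0.0 q7 0.3 -> d [ 1.3  1.8 22.7] roll -0.0
```

Emit:
move_arm(
  targets=[
    [30, 2, 2, 12, 0],
    [30, 2, 2, 21, 0],
    [30, 2, 2, 23, 0],
    [30, 2, 2, 23, 0],
    [85, 2, 2, 23, 0],
    [85, 2, 2, 23, 0],
    [85, 2, 2, 23, 0],
    [85, 2, 2, 23, 0],
    [85, 2, 2, -40, 0],
    [85, 2, 2, -100, 0],
  ],
)

```text
t: 28.68
tool_pos: [0.4413, 0.02, 0.1329]
tcp_rot: [-3.139, 0.003, 1.57]
force: [0.9, 2.7, 1.9]
opening: 0.0851
grip_force: 0.0
```

Emit:
move_arm(
  targets=[
    [85, 0, 0, -60, 0],
    [85, 0, 0, -100, 0],
    [85, -60, 0, -120, 0],
    [85, -120, 0, -120, 0],
    [85, -180, 0, -120, 0],
    [85, -240, 0, -120, 0],
    [85, -240, 0, -120, 0],
  ],
)

```text
t: 29.55
tool_pos: [0.4425, -0.2217, 0.2528]
tcp_rot: [3.139, -0.002, 1.567]
force: [-0.6, 0.0, -0.1]
opening: 0.085
grip_force: 0.0
```

```bash
python3 - <<'E'
from bar import *
import pots
for k,x,y in(('yellow',.609,.267),('green',.6575,.108),('blue',.637,-.063)):
  for n in('side','scene'): bar(k,x,y,n)
for n in('scene','side'):
    p,d,c=snap(n);W=cloud(p,d,c)
    cv2.imwrite(f'pics/o6_{n}.png',ortho(p,c,0.,.35,.8,-.47,.35,900)[:,:,::-1])
    m=(W[...,2]>.010)&(W[...,2]<.024)&(np.hypot(W[...,0]-.442,W[...,1]-.02)<.1)
    L=cv2.morphologyEx(m.astype(np.uint8),cv2.MORPH_OPEN,np.ones((3,3)));nb,L,st,_=cv2.connectedComponentsWithStats(L);i=1+np.argmax(st[1:,4])
    T=W[L==i];print(n,len(T),cv2.minAreaRect((T[:,:2]*1000).astype(np.float32)))
s=bot.observe();print(s['t'],s['tool_pos'],s['force'])
E
```

```text
yellow side 47 mid [0.6062 0.2675] mean [0.6048 0.2641] yaw -171.4 [0.052 0.023]
yellow scene 114 mid [0.6074 0.2698] mean [0.6085 0.2708] yaw 9.3 [0.045 0.015]
green side 0
green scene 102 mid [0.6657 0.113 ] mean [0.6663 0.1142] yaw 5.2 [0.045 0.015]
blue side 56 mid [ 0.6396 -0.0652] mean [ 0.64   -0.0655] yaw -164.1 [0.047 0.017]
blue scene 79 mid [ 0.6445 -0.059 ] mean [ 0.6458 -0.0572] yaw 15.3 [0.046 0.017]
scene 612 ((443.8667297363281, 21.112960815429688), (52.0905647277832, 148.6415252685547), 0.25514715909957886)
side 461 ((440.626953125, 14.728046417236328), (51.82388687133789, 154.2719268798828), 0.31224992871284485)
29.95 [ 0.44152977 -0.21878306  0.25197314] [-0.67277339 -0.50117424 -0.01506238]
```

View pics/o6_scene.png

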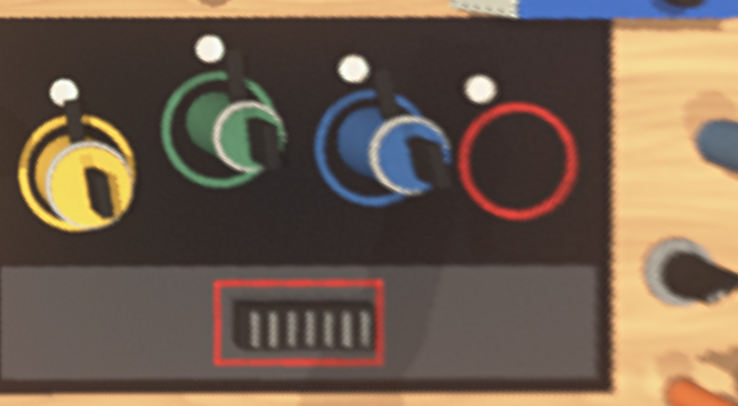

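The trivet lies inside the red rectangle ((215–382, 282–365) in the ortho). All three pots are in their rings with handles to the dots, and the gripper is clear, so I'm handing in.

```bash
python3 -c "
from cell import bot
print(bot.finish_job())"
```

```text
the job is handed in; nothing more can be done
None
```

I turned the heat switch off, parked the blue, green and yellow pots in their rings (the red pot was absent), laid the trivet in the red rectangle and handed the job in at about 30 s; my last measurements were within tolerance, but the hand-in returned no verdict.

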